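# Clear the coder belt into the colour trays

## Task

Clear the mixed samples off the stopped belt: the bottle and the jar with green caps go into the green tray, the bottle and the jar with blue caps into the blue tray, and the roll of tape into the yellow tray. Stand each one upright on the floor of a tray compartment (the tape flat, hole upward), one to a compartment, whichever you like; set them down without dropping them, and leave the carton and the screwdriver where they are.

Things in the scene. Friction and masses are not known exactly. Their poses are not given: they have to be found in the camera images.
- green_bottle: Loose white bottle with green screw cap, upright on the stopped black belt (surface 50 mm above the bench, 150 mm wide, middle 0.66 m ahead of the robot), in a row in any order, neighbours 85 mm or more apart between centres. 75 mm tall; straight round body 42 mm in diameter up to 53 mm, cap 32 mm. 55-115 g. Origin: centre of its underside; z up along its axis.
- green_jar: Loose white jar with flat green lid, upright on the stopped black belt (surface 50 mm above the bench, 150 mm wide, middle 0.66 m ahead of the robot), in a row in any order, neighbours 85 mm or more apart between centres. 53 mm in diameter, 55 mm tall, lid the top 12 mm. 75-155 g. Origin: centre of its underside; z up along its axis.
- blue_bottle: Loose white bottle with blue screw cap, upright on the stopped black belt (surface 50 mm above the bench, 150 mm wide, middle 0.66 m ahead of the robot), in a row in any order, neighbours 85 mm or more apart between centres. 75 mm tall; straight round body 42 mm in diameter up to 53 mm, cap 32 mm. 55-115 g. Origin: centre of its underside; z up along its axis.
- blue_jar: Loose white jar with flat blue lid, upright on the stopped black belt (surface 50 mm above the bench, 150 mm wide, middle 0.66 m ahead of the robot), in a row in any order, neighbours 85 mm or more apart between centres. 53 mm in diameter, 55 mm tall, lid the top 12 mm. 75-155 g. Origin: centre of its underside; z up along its axis.
- tape_roll: Loose roll of yellow packing tape lying on its flat side on the belt, hole upward; 56 mm in diameter, hole 25 mm, 48 mm tall, 50 to 100 g. Origin: centre of its underside; z up along its axis.
- green_tray: Low green tray fixed to the bench, 84 (x) by 164 (y) mm, 14 mm high; walls and floor 4 mm thick. A middle cross wall of rim height makes two open compartments, 76 by 76 mm, centred 40 mm either side of the origin along the tray's y. Yaw within 0.3 rad; the three trays swap places between robot and belt. Origin: centre of its underside, at bench height.
- blue_tray: Low blue tray fixed to the bench, 84 (x) by 164 (y) mm, 14 mm high; walls and floor 4 mm thick. A middle cross wall of rim height makes two open compartments, 76 by 76 mm, centred 40 mm either side of the origin along the tray's y. Yaw within 0.3 rad; the three trays swap places between robot and belt. Origin: centre of its underside, at bench height.
- yellow_tray: Low yellow tray fixed to the bench, 84 (x) by 164 (y) mm, 14 mm high; walls and floor 4 mm thick. A middle cross wall of rim height makes two open compartments, 76 by 76 mm, centred 40 mm either side of the origin along the tray's y. Yaw within 0.3 rad; the three trays swap places between robot and belt. Origin: centre of its underside, at bench height.
- carton: Bystander: loose cardboard carton 80 by 120 mm, 70 mm tall, on the belt at its left end (robot's left). Origin: centre of its underside. To be left alone.
- screwdriver: Bystander: loose red-handled screwdriver, about 200 mm long, lying on the bench near the robot on its right. Origin: on its underside, near the middle; x points to the tip. To be left alone.

How it is judged:
By the outcome, as a careful person would: the job done as asked, in the order asked, and still so for the second after the job is handed in, with the robot touching nothing.
It also fails if it takes over 125 s, if anything falls off the work surface, if the arm or the gripper's body presses on something with over 40 N, if the wrist force passes 120 N, or if a joint passes its speed limit or range.

## Robot

A 6-joint arm with a two-finger parallel gripper is mounted at the origin on the work surface. World frame = base frame: x ahead of the robot, y to its left, z up, the work surface at z = 0. Lengths are in m, angles in rad, forces in N, time in s.
With the tool pointing down it reaches from about 0.325 to 0.75 m from the base axis. Payload 7.6 kg.
Tool frame: the origin (TCP) lies midway between the tips of the shut fingers; the grasp point (between the pads) lies behind it (ctrl.tcp_to_grasp is the z of the grasp point in the tool frame, in m); z points along the fingers, y is the line along which they close (so a half turn about z gives the same grasp; the last joint's range is limited). The gripper opens to 85 mm and grips with 20 to 120 N. Pads are 22 mm wide; open, the fingers measure 114 mm over their backs; the gripper's body (76 mm by 85 mm) begins 54 mm behind the grasp point. The pads swing forward as they close: fully open they stand 13 mm farther back than shut.
Start: joints at [1.123, 0.052, 1.401, -0, 1.689, -0.07], TCP at [0.194, 0.488, 0.231] pointing down, gripper open.
Joint ranges: [-2.9, 2.9], [-0.91, 2.17], [0.12, 2.37], [-1.06, 4.2], [0.26, 2.73], [-2.93, 2.93]. Speed limits (rad/s): [2.57, 2.57, 3.01, 3.14, 3.14, 3.14].

## Interface

Orientations are given as a rotation vector (axis times angle).
In Python, from station import monitor, eyes, workorder, ctrl gives the robot as it stands.
- The arm moves only by the tool drive_tool, never from a script. Its argument "deltas" is text: rows parted by semicolons, each of 4 numbers parted by spaces: the shift along the world's x, y, z in units of 50 mm (1.0 is 50 mm), then the turn about the world's z in units of 5 degrees (1.0 is 5 degrees). In form: x y z yaw; .... A call has exactly 5 rows; each row is the pose to reach, as a shift and turn from the pose commanded when the call began; what a row does not reach only later rows make up. A row lasts 1/8 s, in which the tool goes at most 62.5 mm and 10.7 degrees, less where a joint would pass 70% of its speed; a pose out of reach is approached as far as the arm can. A call with a gripper value outside its range is refused whole. "fingers" is the finger opening in mm, from 0 to 85.4, set as the call begins (left out, the last holds). The fingers move at their own pace and stop on an object; "grip_force" is the grip in N (left out, the last holds). Time passes only in rows, so rows that repeat a pose let the fingers close, or fill a call up. It gives the time, the measured TCP pose, the force, the opening and the grip force at its end, in the units of the state.
- monitor.read_state(): the state, without advancing time (a new reading comes with each control period).
- eyes.get_image(name): name is "scene" or "top" or "wrist"; returns a dict with "img" (480x640x3 uint8, red, green, blue), "vertical_fov" (degrees; the focal length in pixels is half the picture's height over the tangent of half this angle, whatever the lens; pixels are square), "cx", "cy" (the principal point, pixels), "D" ([k1, k2, p1, p2, k3] as OpenCV has them; the pictures are not rectified), "rvec" (rotation vector, rad) and "tvec" (3), from world to camera coordinates, as OpenCV has them. Camera axes: x right, y down, z forward; pixel columns grow to the right and rows downward; lengths in m; the calibration is good to about 2 mm. A picture is of the moment at which its call begins. There is no depth.
- workorder.sign_off(): hands the job in; it is judged then, once.
Trained networks look in a picture, given as the dict that the camera call returned (one of the last four; its "shot" number tells which), for a name from the list of things; names that differ only in an ending like _2 or _b are one class to them, and where a whole thing is asked for, a point or a joint stands for the part that bears it (a point fixed in the world has none). Each returns a list of dicts, best first, with "confidence" (0 to 1); they miss things now and then, are a little off and sometimes report something else, mostly with a low value. They report only what shows in the picture. A call takes as long as a camera call.
- eyes.boxes_of(picture, query): "point" ([x, y, z] in m, in the coordinates of the camera as it stood for that picture, good to about 4 mm: the middle of the surface that is visible of it).
- eyes.cut_out(picture, query): "pixels" (480x640 bool, what is visible of it).
- eyes.mark_of(picture, query): "point" ([x, y, z] in m, in the coordinates of the camera as it stood for that picture, good to about 4 mm: a listed point, or the origin of a listed thing).
The state is a dict: "time_s": time; "joint_positions": joint angles; "qvel": joint speeds; "joint_torque": joint torques, N m; "position": TCP position; "eef_rot": TCP orientation; "contact_force": force on the tool from outside, world axes, zero at the start; "ft_torque": the same for the moment, N m; "opening": opening from 0.0 (shut) to 1.0 (fully open); "gripper_force": force on a finger pad.
Only numpy, scipy, OpenCV 4.12 (cv2) and the standard library are available. Lean on these libraries where they do the work, as an engineer would, in place of code of your own. Each camera call takes 0.05 s, during which the arm holds its last target. There are 200 camera calls.

## Working session

There is one attempt and no reset: what is moved stays moved. The work goes in short steps, Python scripts to look and compute and a tool call to move; the robot and the scene stay as the last step left them, time stands still between calls to the robot, and variables do not carry over. Pictures are saved under pics/ and viewed, at most 14 in all, crops included, and the job is handed in when it is done.

Besides the shell and the picture viewer there is one more tool, called after ">>>" as name(argument=value, ...) on one line, values as JSON. drive_tool: Moves the arm, as the interface text tells. Its arguments: {"type":"object","properties":{"deltas":{"type":"string"},"fingers":{"type":"number"},"grip_force":{"type":"number"}},"required":["deltas"]}

```bash
mkdir -p pics; cat > h.py <<'E'
import numpy as np, cv2
from station import monitor, eyes, workorder, ctrl
def w(p,pt):
    R=cv2.Rodrigues(np.array(p["rvec"],float))[0]
    return R.T@(np.array(pt)-np.array(p["tvec"]).ravel())
def pix2z(p,uv,z):
    f=p["img"].shape[0]/2/np.tan(np.radians(p["vertical_fov"])/2)
    K=np.array([[f,0,p["cx"]],[0,f,p["cy"]],[0,0,1]])
    n=cv2.undistortPoints(np.array(uv,float).reshape(-1,1,2),K,np.array(p["D"],float)).reshape(-1,2)
    R=cv2.Rodrigues(np.array(p["rvec"],float))[0]; c=-R.T@np.array(p["tvec"]).ravel()
    d=np.c_[n,np.ones(len(n))]@R
    return c+d*((z-c[2])/d[:,2])[:,None]
def save(p,n): cv2.imwrite("pics/"+n,p["img"][:,:,::-1])
E
python3 - <<'E'
from h import *
print(monitor.read_state(), ctrl.tcp_to_grasp)
ps={}
for c in("top","scene"):
    p=eyes.get_image(c); save(p,c+"0.png")
    for q in "green_bottle green_jar blue_bottle blue_jar tape_roll green_tray blue_tray yellow_tray carton screwdriver".split():
        for r in eyes.mark_of(p,q)[:2]: print(c,q,w(p,r["point"]).round(4),round(r["confidence"],2))
E
```

```text
{'time_s': 0.0, 'joint_positions': array([ 1.12266842e+00,  5.28364020e-02,  1.40170983e+00,  3.60051720e-06,
        1.68860898e+00, -7.03262406e-02]), 'qvel': array([-0.00058035,  0.00157467,  0.00072538, -0.00015572,  0.00183911,
       -0.00215094]), 'joint_torque': array([ 7.97434950e-04, -3.81671584e+01, -3.60182834e+01, -3.51629944e-05,
        6.28190857e-03,  1.38786979e-05]), 'position': array([0.19352217, 0.48771053, 0.23048014]), 'eef_rot': array([-5.89849682e-01, -3.08531002e+00,  2.37071129e-03]), 'contact_force': array([-0.07210616, -0.08068288,  0.52919467]), 'ft_torque': array([ 0.0275225 ,  0.02759681, -0.01686009]), 'gripper_force': 0.0, 'opening': 0.9955790464698003} -0.0187
top green_bottle [0.6629 0.0212 0.0476] 0.82
top green_jar [0.6619 0.1364 0.0475] 0.74
top blue_bottle [ 0.6463 -0.2564  0.0522] 0.64
top blue_jar [ 0.6506 -0.1092  0.0534] 0.6
top tape_roll [0.6385 0.246  0.0527] 0.76
top tape_roll [ 0.3123 -0.4841  0.0037] 0.51
top green_tray [0.4881 0.233  0.005 ] 0.81
top blue_tray [ 5.078e-01  7.300e-03 -1.000e-04] 0.76
top blue_tray [ 0.6528 -0.1148  0.0529] 0.49
top yellow_tray [ 0.5053 -0.2694  0.0008] 0.82
top carton [0.6622 0.4363 0.0554] 0.61
top screwdriver [ 0.3115 -0.4876  0.0019] 0.73
scene green_bottle [0.6679 0.0122 0.0529] 0.78
scene green_jar [0.6627 0.1346 0.0487] 0.66
scene blue_bottle [ 0.6455 -0.2579  0.055 ] 0.67
scene blue_jar [ 0.6568 -0.11    0.0547] 0.66
scene tape_roll [0.6394 0.2412 0.0497] 0.63
scene tape_roll [ 0.5001 -0.2711  0.0014] 0.52
scene green_tray [0.4857 0.2352 0.0009] 0.61
scene blue_tray [5.088e-01 1.360e-02 4.000e-04] 0.87
scene yellow_tray [ 0.5006 -0.2691  0.0025] 0.81
scene yellow_tray [0.635  0.2401 0.0521] 0.21
scene carton [0.6648 0.4379 0.0503] 0.96
scene screwdriver [ 0.3127 -0.4823  0.0014] 0.77
```

View pics/top0.png

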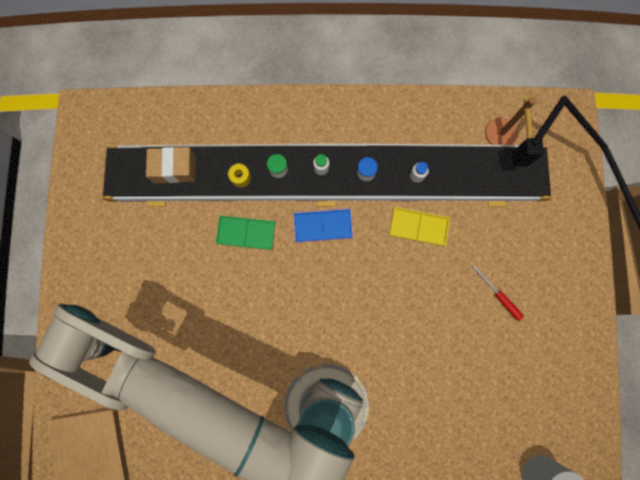

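```bash
python3 - <<'E'
from h import *
for c in("top",):
    p=eyes.get_image(c); hsv=cv2.cvtColor(p["img"],cv2.COLOR_RGB2HSV)
    R=cv2.Rodrigues(np.array(p["rvec"],float))[0]; print("cam",(-R.T@np.array(p["tvec"]).ravel()).round(3))
    for q,z in dict(green_bottle=.125,green_jar=.105,blue_bottle=.125,blue_jar=.105,tape_roll=.098).items():
        m=np.array(eyes.cut_out(p,q)[0]["pixels"])
        h=hsv[...,0].astype(int); s=hsv[...,1]>90
        lo,hi={"g":(40,85),"b":(95,130),"t":(15,38)}[q[0]]
        k=(m&s&(h>=lo)&(h<=hi)).astype(np.uint8)
        pts=np.argwhere(k)[:,::-1]
        hull=cv2.convexHull(pix2z(p,pts,z)[:,:2].astype(np.float32))
        (cc,rr)=cv2.minEnclosingCircle(hull)
        M=cv2.moments(hull); 
        print(q,len(pts),m.sum(),np.round(cc,4),round(rr,4),np.round([M["m10"]/M["m00"],M["m01"]/M["m00"]],4))
    for q in("green_tray","blue_tray","yellow_tray"):
        m=np.array(eyes.cut_out(p,q)[0]["pixels"])
        pts=np.argwhere(m)[:,::-1]
        r=cv2.minAreaRect(pix2z(p,pts,.014)[:,:2].astype(np.float32)); print(q,r)
E
```

```text
cam [ 0.248 -0.     1.456]
green_bottle 102 261 [0.6657 0.0157] 0.0165 [0.6661 0.0155]Traceback (most recent call last):
  File "<stdin>", line 6, in <module>
IndexError: list index out of range
```

```bash
cat > m.py <<'E'
from h import *
def col(p,q):
    hsv=cv2.cvtColor(p["img"],cv2.COLOR_RGB2HSV); h=hsv[...,0].astype(int)
    lo,hi={"g":(40,85),"b":(100,130),"t":(18,38),"y":(18,38)}[q[0]]
    return (hsv[...,1]>100)&(h>=lo)&(h<=hi)&(hsv[...,2]>60)
def near(p,q,xy,z,r):
    v,u=np.nonzero(col(p,q)); P=pix2z(p,np.c_[u,v],z)[:,:2]
    return P[np.hypot(*(P-xy).T)<r].astype(np.float32)
E
python3 - <<'E'
from m import *
p=eyes.get_image("top")
for q,z,xy in (("green_bottle",.125,(.665,.016)),("green_jar",.105,(.662,.135)),("blue_bottle",.125,(.646,-.257)),("blue_jar",.105,(.654,-.11)),("tape_roll",.098,(.639,.243))):
    P=near(p,q,xy,z,.045); cc,rr=cv2.minEnclosingCircle(P); e=cv2.fitEllipse(cv2.convexHull(P))
    print(q,len(P),np.round(cc,4),round(rr,4),np.round(e[0],4),np.round(e[1],4))
for q,xy in(("green_tray",(.487,.234)),("blue_tray",(.508,.01)),("yellow_tray",(.503,-.27))):
    r=cv2.minAreaRect(near(p,q,xy,.012,.115)); print(q,r)
E
```

```text
green_bottle 106 [0.6666 0.015 ] 0.0171 [0.6673 0.0147] [0.0299 0.0337]
green_jar 320 [0.6632 0.1376] 0.0285 [0.6638 0.1379] [0.0551 0.0561]
blue_bottle 122 [ 0.6451 -0.2589] 0.0183 [ 0.646  -0.2588] [0.0314 0.0362]
blue_jar 335 [ 0.6535 -0.113 ] 0.0293 [ 0.6537 -0.1129] [0.0565 0.0577]
tape_roll 469 [0.6318 0.2408] 0.0371 [0.6321 0.2415] [0.0618 0.0743]
green_tray ((0.4856278598308563, 0.23305904865264893), (0.16480563580989838, 0.0841871052980423), 83.91373443603516)
blue_tray ((0.5062078237533569, 0.010477252304553986), (0.08269074559211731, 0.16114075481891632), 4.479353904724121)
yellow_tray ((0.5042124390602112, -0.26830416917800903), (0.17310050129890442, 0.09560336917638779), 79.25064086914062)
```

View pics/scene0.png

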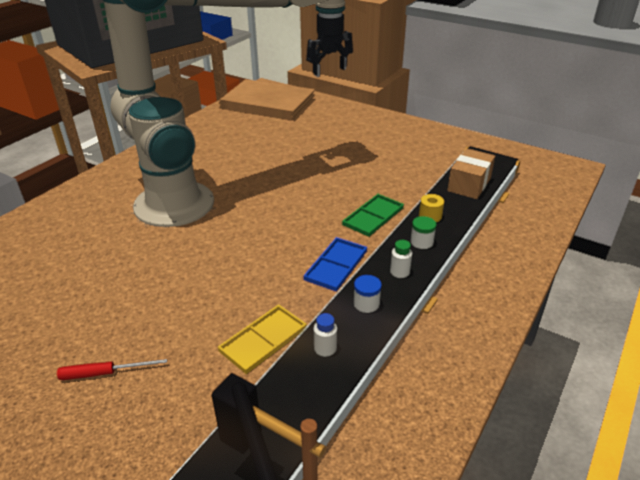

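>>> drive_tool(deltas="0.85 -0.85 0 -1.7; 1.7 -1.7 0 -3.4; 2.55 -2.55 0 -5.1; 3.4 -3.4 0 -6.8; 4.25 -4.25 0 -8.5", fingers=85, grip_force=30)

```text
time_s: 1.92
position: [0.4073, 0.274, 0.2316]
eef_rot: [1.674, 2.658, 0.001]
contact_force: [1.0, -0.0, 0.4]
opening: 0.995
gripper_force: 0.0
```

>>> drive_tool(deltas="0.88 -0.88 0 -1.2; 1.76 -1.76 0 -2.4; 2.64 -2.64 0 -3.6; 3.5 -3.5 0 -4.8; 4.3 -4.3 0 -5.18")

```text
time_s: 2.55
position: [0.6224, 0.0587, 0.2313]
eef_rot: [2.225, 2.218, 0.001]
contact_force: [1.2, 1.0, -0.0]
opening: 0.995
gripper_force: 0.0
```

```bash
python3 - <<'E'
from m import *
s=monitor.read_state(); print(s["position"],s["eef_rot"],s["joint_positions"].round(3))
p=eyes.get_image("wrist"); save(p,"w1.png")
for q,z,xy in (("green_bottle",.125,(.667,.015)),("green_jar",.105,(.664,.137)),("blue_jar",.105,(.654,-.113)),("tape_roll",.098,(.64,.241))):
    P=near(p,q,xy,z,.045)
    if len(P)>30:
        cc,rr=cv2.minEnclosingCircle(P); print(q,len(P),np.round(cc,4),round(rr,4),P.mean(0))
for q,xy in(("green_tray",(.487,.234)),("blue_tray",(.508,.01)),("yellow_tray",(.503,-.27))):
    P=near(p,q,xy,.012,.115)
    if len(P)>30: print(q,cv2.minAreaRect(P))
E
```

```text
[0.62242293 0.05873689 0.23129224] [2.22480567e+00 2.21782255e+00 5.06445511e-04] [0.035 0.339 1.076 0.    1.727 0.038]
green_bottle 1319 [0.665  0.0178] 0.019 [0.6647094  0.01761575]
green_jar 4105 [0.6622 0.1365] 0.0265 [0.66227365 0.13718934]
blue_jar 1889 [ 0.6527 -0.1069] 0.0293 [ 0.6520821  -0.10322241]
tape_roll 1687 [0.6364 0.2194] 0.0253 [0.63597    0.21428761]
green_tray ((0.48360535502433777, 0.20195910334587097), (0.10098236799240112, 0.08614889532327652), 84.49022674560547)
blue_tray ((0.5077980756759644, 0.0101083442568779), (0.08629975467920303, 0.16489428281784058), 4.307133197784424)
yellow_tray ((0.5224900245666504, -0.18620383739471436), (0.09335360676050186, 0.08723082393407822), 27.66342544555664)
```

View pics/w1.png

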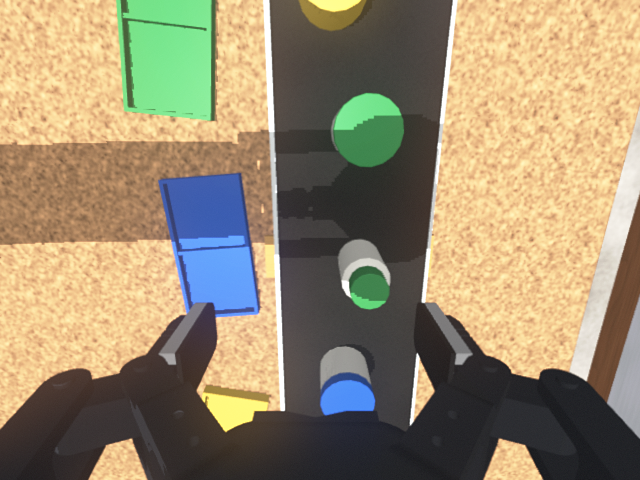

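>>> drive_tool(deltas="0.89 -0.87 0 0; 0.89 -0.87 -0.4 0; 0.89 -0.87 -1.3 0; 0.89 -0.87 -2.2 0; 0.89 -0.87 -2.2 0")

```text
time_s: 3.22
position: [0.6633, 0.0171, 0.1165]
eef_rot: [-2.218, -2.216, 0.01]
contact_force: [0.2, 0.1, 1.3]
opening: 0.993
gripper_force: 0.0
```

>>> drive_tool(deltas="0 0 -0.5 0; 0 0 -1.0 0; 0 0 -1.09 0; 0 0 -1.09 0; 0 0 -1.09 0")

```text
time_s: 3.85
position: [0.6667, 0.017, 0.0691]
eef_rot: [2.221, 2.219, 0.004]
contact_force: [0.6, -0.7, -0.3]
opening: 0.991
gripper_force: 0.0
```

>>> drive_tool(deltas="0 0 0 0; 0 0 0 0; 0 0 0 0; 0 0 0 0; 0 0 0 0", fingers=35, grip_force=30)

```text
time_s: 4.47
position: [0.6659, 0.017, 0.0673]
eef_rot: [2.222, 2.22, 0.001]
contact_force: [0.0, -0.0, 3.4]
opening: 0.482
gripper_force: 30.6
```

>>> drive_tool(deltas="0 0 0.7 0; 0 0 1.6 0; -0.6 0.85 1.8 0; -1.25 1.8 1.8 0; -1.9 2.75 1.8 0")

```text
time_s: 5.1
position: [0.5693, 0.1556, 0.1564]
eef_rot: [-2.223, -2.22, 0.001]
contact_force: [-0.3, 0.8, 0.0]
opening: 0.482
gripper_force: 30.7
```

>>> drive_tool(deltas="-0.6 0.9 0 0; -1.2 1.75 0 0; -1.6 2.36 0 0; -1.6 2.36 -0.7 0; -1.6 2.36 -1.2 0")

```text
time_s: 5.72
position: [0.4897, 0.2728, 0.0951]
eef_rot: [-2.221, -2.222, 0.002]
contact_force: [-0.5, -0.3, -1.3]
opening: 0.483
gripper_force: 30.7
```

```bash
python3 - <<'E'
from m import *
s=monitor.read_state(); print(s["position"],s["eef_rot"],s["gripper_force"],s["opening"])
p=eyes.get_image("wrist"); save(p,"w2.png")
P=near(p,"green",(.482,.194),.012,.06); 
R=cv2.Rodrigues(np.array(p["rvec"],float))[0]
print(len(P), P.min(0),P.max(0))
E
```

```text
[0.4896665  0.27278048 0.09510789] [-2.22072605 -2.22158583  0.00235132] 30.650695224758238 0.4834934238311543
6375 [0.44117656 0.13412304] [0.5277936  0.25056002]
```

View pics/w2.png

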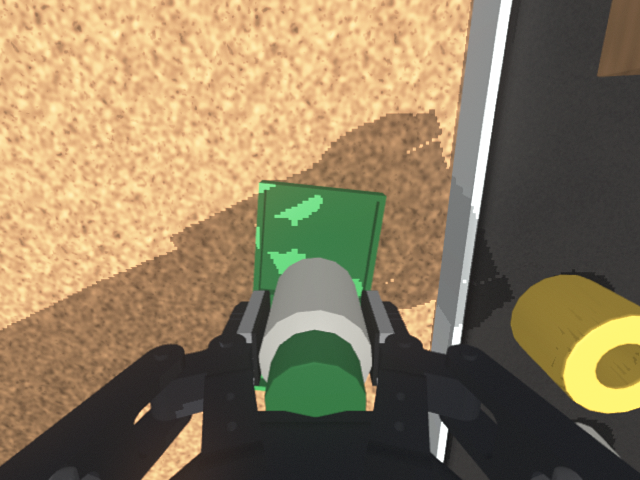

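>>> drive_tool(deltas="0 0 -0.6 0; 0 0 -1.1 0; 0 0 -1.35 0; 0 0 -1.43 0; 0 0 -1.43 0")

```text
time_s: 6.4
position: [0.4911, 0.2727, 0.0261]
eef_rot: [2.222, 2.22, 0.002]
contact_force: [-0.6, 0.1, -0.9]
opening: 0.483
gripper_force: 30.7
```

>>> drive_tool(deltas="0 0 -0.03 0; 0 0 -0.05 0; 0 0 -0.05 0; 0 0 -0.05 0; 0 0 -0.05 0")

```text
time_s: 7.02
position: [0.4907, 0.2725, 0.0229]
eef_rot: [2.222, 2.22, 0.0]
contact_force: [-0.5, -0.1, 0.1]
opening: 0.483
gripper_force: 30.7
```

>>> drive_tool(deltas="0 0 -0.02 0; 0 0 -0.03 0; 0 0 -0.04 0; 0 0 -0.04 0; 0 0 -0.04 0")

```text
time_s: 7.65
position: [0.4908, 0.2726, 0.0213]
eef_rot: [2.222, 2.22, 0.001]
contact_force: [-2.4, -1.3, 5.3]
opening: 0.484
gripper_force: 31.1
```

>>> drive_tool(deltas="0 0 0 0; 0 0 0 0; 0 0 0 0; 0 0 0 0; 0 0 0.5 0", fingers=85)

```text
time_s: 8.28
position: [0.4893, 0.2718, 0.0439]
eef_rot: [-2.221, -2.219, 0.007]
contact_force: [-0.5, 0.3, 1.1]
opening: 0.993
gripper_force: 0.0
```

>>> drive_tool(deltas="0 0 1 0; 0 0 2.0 0; 0.6 -0.5 2.5 0; 1.5 -1.3 2.7 0; 2.4 -2.1 2.7 0")

```text
time_s: 8.9
position: [0.6122, 0.1667, 0.1826]
eef_rot: [2.22, 2.22, 0.004]
contact_force: [0.0, 0.7, 0.4]
opening: 0.995
gripper_force: 0.0
```

```bash
python3 - <<'E'
from m import *
s=monitor.read_state(); print(s["position"],s["eef_rot"],s["gripper_force"],s["opening"])
p=eyes.get_image("wrist"); save(p,"w3.png")
for q,z,xy in (("green_bottle",.079,(.49,.273)),("green_jar",.105,(.664,.137)),("tape_roll",.098,(.64,.241))):
    P=near(p,q,xy,z,.045)
    if len(P)>30:
        cc,rr=cv2.minEnclosingCircle(P); print(q,len(P),np.round(cc,4),round(rr,4),P.mean(0))
E
```

```text
[0.61223429 0.16668506 0.18255344] [2.22012162 2.22041693 0.00417386] 0.0 0.9953622877433485
green_bottle 5429 [0.5032 0.2636] 0.0417 [0.5013127  0.26829302]
green_jar 4215 [0.6619 0.1388] 0.028 [0.66152364 0.1392718 ]
tape_roll 6035 [0.6363 0.2428] 0.0282 [0.6374044  0.24346752]
```

View pics/w3.png

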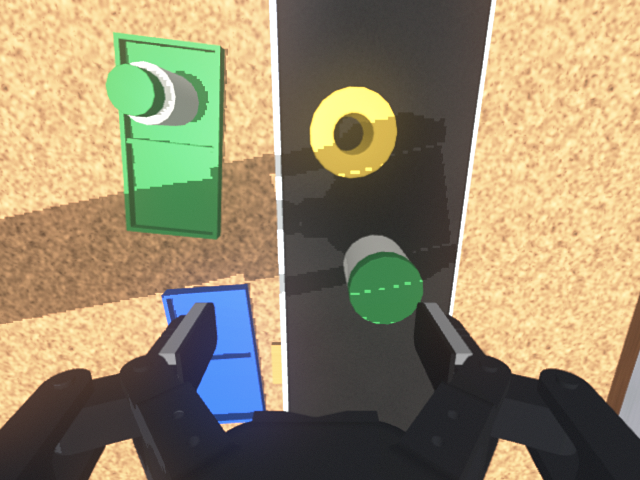

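>>> drive_tool(deltas="0.6 -0.35 0 0; 1.03 -0.58 0 0; 1.03 -0.58 -0.7 0; 1.03 -0.58 -1.5 0; 1.03 -0.58 -2.2 0")

```text
time_s: 9.57
position: [0.6617, 0.1384, 0.0689]
eef_rot: [-2.222, -2.22, 0.001]
contact_force: [0.0, -0.3, -0.1]
opening: 0.991
gripper_force: 0.0
```

>>> drive_tool(deltas="0 0 -0.06 0; 0 0 -0.06 0; 0 0 -0.06 0; 0 0 -0.06 0; 0 0 -0.06 0", fingers=45, grip_force=35)

```text
time_s: 10.2
position: [0.6627, 0.1386, 0.0692]
eef_rot: [2.221, 2.22, 0.003]
contact_force: [-0.1, 0.2, 2.7]
opening: 0.611
gripper_force: 37.0
```

>>> drive_tool(deltas="0 0 0.6 0; -0.3 0.1 1.4 0; -1.3 0.4 1.6 0; -2.4 0.75 1.6 0; -3.5 1.1 1.6 0")

```text
time_s: 10.82
position: [0.4854, 0.1939, 0.148]
eef_rot: [2.223, 2.22, 0.001]
contact_force: [0.3, 0.8, -1.4]
opening: 0.608
gripper_force: 37.4
```

>>> drive_tool(deltas="-0.1 0.01 -0.4 0; -0.1 0.01 -1.4 0; -0.1 0.01 -2.1 0; -0.1 0.01 -2.4 0; -0.1 0.01 -2.45 0")

```text
time_s: 11.45
position: [0.4821, 0.194, 0.0252]
eef_rot: [-2.222, -2.22, 0.001]
contact_force: [1.5, -0.7, -1.5]
opening: 0.602
gripper_force: 37.5
```

>>> drive_tool(deltas="0 0 -0.03 0; 0 0 -0.05 0; 0 0 -0.06 0; 0 0 -0.06 0; 0 0 -0.06 0")

```text
time_s: 12.08
position: [0.4826, 0.1942, 0.0231]
eef_rot: [2.222, 2.22, 0.002]
contact_force: [-0.5, -0.9, 3.7]
opening: 0.608
gripper_force: 37.7
```

>>> drive_tool(deltas="0 0 0 0; 0 0 0 0; 0 0 0 0; 0 0 0 0; 0 0 0.5 0", fingers=85)

```text
time_s: 12.7
position: [0.4807, 0.1935, 0.0456]
eef_rot: [-2.221, -2.219, 0.006]
contact_force: [0.1, 0.5, -0.3]
opening: 0.998
gripper_force: 0.0
```

>>> drive_tool(deltas="0 0 0.9 0; 0 0 1.9 0; 0.2 -0.7 2.6 0; 0.5 -1.9 2.7 0; 0.9 -3.1 2.7 0")

```text
time_s: 13.32
position: [0.5275, 0.0383, 0.1836]
eef_rot: [2.22, 2.221, 0.003]
contact_force: [-0.2, 0.7, -0.4]
opening: 0.995
gripper_force: 0.0
```

>>> drive_tool(deltas="0.45 -1.1 0 0; 0.9 -2.2 0 0; 1.35 -3.3 0 0; 1.8 -4.4 0 0; 2.0 -5.0 0 0")

```text
time_s: 13.95
position: [0.6271, -0.2132, 0.1815]
eef_rot: [-2.224, -2.218, 0.001]
contact_force: [1.2, 0.7, -0.2]
opening: 0.993
gripper_force: 0.0
```

```bash
python3 - <<'E'
from m import *
s=monitor.read_state(); print(s["position"],s["eef_rot"],s["gripper_force"],s["opening"])
p=eyes.get_image("wrist"); save(p,"w4.png")
for q,z,xy in (("blue_bottle",.125,(.6455,-.2585)),("blue_jar",.105,(.654,-.113))):
    P=near(p,q,xy,z,.04)
    if len(P)>30:
        cc,rr=cv2.minEnclosingCircle(P); print(q,len(P),np.round(cc,4),round(rr,4),P.mean(0))
for q,xy in(("blue_tray",(.508,.01)),("yellow_tray",(.503,-.27))):
    P=near(p,q,xy,.012,.1)
    if len(P)>30: print(q,cv2.minAreaRect(P))
E
```

```text
[ 0.627099   -0.21317514  0.18150809] [-2.22443600e+00 -2.21778995e+00  7.58457221e-04] 0.0 0.9925966576622709
blue_bottle 2038 [ 0.6444 -0.2543] 0.02 [ 0.64414734 -0.25436524]
blue_jar 6991 [ 0.6527 -0.1137] 0.0269 [ 0.6528395  -0.11274227]
blue_tray ((0.5123356580734253, -0.05769653618335724), (0.08866512030363083, 0.03689039498567581), 0.5249378681182861)
yellow_tray ((0.4907727539539337, -0.26757755875587463), (0.19665147364139557, 0.17505040764808655), 85.95428466796875)
```

View pics/w4.png

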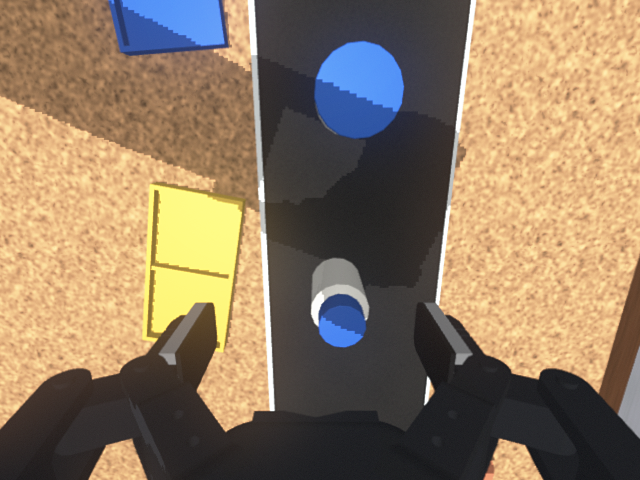

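>>> drive_tool(deltas="0.2 -0.5 0 0; 0.36 -0.91 0 0; 0.36 -0.91 -0.7 0; 0.36 -0.91 -1.5 0; 0.36 -0.91 -2.2 0")

```text
time_s: 14.62
position: [0.6445, -0.2556, 0.0704]
eef_rot: [-2.222, -2.22, 0.001]
contact_force: [-0.1, 0.0, 0.1]
opening: 0.991
gripper_force: 0.0
```

>>> drive_tool(deltas="0 0 -0.11 0; 0 0 -0.11 0; 0 0 -0.11 0; 0 0 -0.11 0; 0 0 -0.11 0", fingers=35, grip_force=30)

```text
time_s: 15.25
position: [0.6459, -0.2562, 0.0692]
eef_rot: [2.22, 2.218, 0.002]
contact_force: [0.1, 1.4, 6.3]
opening: 0.479
gripper_force: 31.0
```

>>> drive_tool(deltas="0 0 0.6 0; 0 0 1.6 0; -0.5 1.0 1.8 0; -1.0 2.1 1.8 0; -1.5 3.2 1.8 0")

```text
time_s: 15.88
position: [0.5689, -0.0943, 0.1571]
eef_rot: [2.223, 2.22, 0.001]
contact_force: [0.1, 0.9, -0.4]
opening: 0.477
gripper_force: 30.7
```

>>> drive_tool(deltas="-0.5 1.1 0 0; -1.0 2.1 0 0; -1.32 2.94 -0.1 0; -1.32 2.94 -0.8 0; -1.32 2.94 -1.6 0")

```text
time_s: 16.5
position: [0.5042, 0.0519, 0.077]
eef_rot: [2.219, 2.221, 0.003]
contact_force: [0.3, -0.6, -1.0]
opening: 0.477
gripper_force: 30.8
```

>>> drive_tool(deltas="0 0 -0.5 0; 0 0 -0.9 0; 0 0 -1.05 0; 0 0 -1.07 0; 0 0 -1.07 0")

```text
time_s: 17.12
position: [0.5044, 0.0512, 0.0241]
eef_rot: [2.222, 2.22, 0.002]
contact_force: [-0.8, 0.4, -0.3]
opening: 0.476
gripper_force: 30.7
```

>>> drive_tool(deltas="0 0 -0.02 0; 0 0 -0.04 0; 0 0 -0.05 0; 0 0 -0.05 0; 0 0 -0.05 0")

```text
time_s: 17.75
position: [0.5045, 0.0513, 0.0231]
eef_rot: [2.222, 2.22, 0.001]
contact_force: [-7.1, -0.3, 14.1]
opening: 0.482
gripper_force: 32.1
```

>>> drive_tool(deltas="0 0 0.03 0; 0 0 0.03 0; 0 0 0.03 0; 0 0 0.03 0; 0 0 0.03 0")

```text
time_s: 18.38
position: [0.5044, 0.0512, 0.0231]
eef_rot: [2.222, 2.22, 0.001]
contact_force: [-1.9, -0.9, 6.0]
opening: 0.482
gripper_force: 31.3
```

>>> drive_tool(deltas="0 0 0 0; 0 0 0 0; 0 0 0 0; 0 0 0 0; 0 0 0.5 0", fingers=85)

```text
time_s: 19.0
position: [0.5024, 0.0511, 0.0456]
eef_rot: [-2.22, -2.218, 0.005]
contact_force: [0.2, 1.0, -0.5]
opening: 0.992
gripper_force: 0.0
```

>>> drive_tool(deltas="0 0 1.0 0; 0 0 2.0 0; 0.6 -0.6 2.6 0; 1.4 -1.5 2.67 0; 2.2 -2.35 2.67 0")

```text
time_s: 19.62
position: [0.6153, -0.0676, 0.1819]
eef_rot: [2.221, 2.22, 0.002]
contact_force: [0.7, 0.7, 0.7]
opening: 0.99
gripper_force: 0.0
```

```bash
python3 - <<'E'
from m import *
s=monitor.read_state(); print(s["position"],s["eef_rot"],s["gripper_force"],s["opening"])
p=eyes.get_image("wrist"); save(p,"w5.png")
for q,z,xy in (("blue_jar",.105,(.653,-.113)),):
    P=near(p,q,xy,z,.04)
    if len(P)>30:
        cc,rr=cv2.minEnclosingCircle(P); print(q,len(P),np.round(cc,4),round(rr,4),P.mean(0))
E
```

```text
[ 0.61529778 -0.06759486  0.18193326] [2.22056519e+00 2.21980079e+00 2.10220699e-03] 0.0 0.9900803276933724
blue_jar 4157 [ 0.6525 -0.1108] 0.0288 [ 0.6523032  -0.11043224]
```

View pics/w5.png

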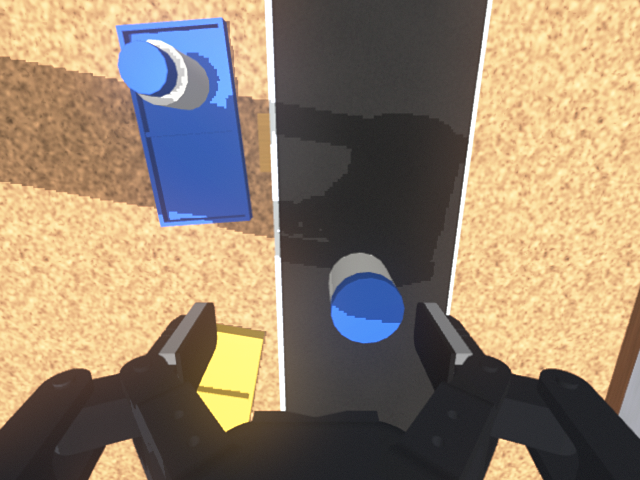

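>>> drive_tool(deltas="0.4 -0.5 0 0; 0.78 -0.91 0 0; 0.78 -0.91 -0.7 0; 0.78 -0.91 -1.5 0; 0.78 -0.91 -2.2 0")

```text
time_s: 20.3
position: [0.6524, -0.1118, 0.0688]
eef_rot: [-2.222, -2.22, 0.001]
contact_force: [-0.4, -0.6, 0.3]
opening: 0.994
gripper_force: 0.0
```

>>> drive_tool(deltas="0 0 -0.06 0; 0 0 -0.06 0; 0 0 -0.06 0; 0 0 -0.06 0; 0 0 -0.06 0", fingers=45, grip_force=35)

```text
time_s: 20.92
position: [0.6535, -0.1119, 0.0691]
eef_rot: [2.221, 2.219, 0.002]
contact_force: [0.9, 0.6, 2.5]
opening: 0.607
gripper_force: 36.9
```

>>> drive_tool(deltas="0 0 0.6 0; -0.2 0.1 1.4 0; -1.1 0.6 1.6 0; -2.0 1.15 1.6 0; -2.8 1.6 1.6 0")

```text
time_s: 21.55
position: [0.5114, -0.0309, 0.1481]
eef_rot: [2.222, 2.22, 0.001]
contact_force: [-0.8, 0.1, -0.5]
opening: 0.607
gripper_force: 37.1
```

>>> drive_tool(deltas="-0.06 0.06 -0.4 0; -0.06 0.06 -1.4 0; -0.06 0.06 -2.1 0; -0.06 0.06 -2.4 0; -0.06 0.06 -2.45 0")

```text
time_s: 22.18
position: [0.5099, -0.0288, 0.0253]
eef_rot: [-2.222, -2.22, 0.0]
contact_force: [-0.8, 0.0, -0.0]
opening: 0.604
gripper_force: 37.2
```

>>> drive_tool(deltas="0 0 -0.02 0; 0 0 -0.04 0; 0 0 -0.05 0; 0 0 -0.06 0; 0 0 -0.06 0")

```text
time_s: 22.8
position: [0.5103, -0.0288, 0.0231]
eef_rot: [2.222, 2.22, 0.001]
contact_force: [-2.1, 0.4, 5.4]
opening: 0.604
gripper_force: 37.5
```

Touching down; release, then go for the tape.

>>> drive_tool(deltas="0 0 0 0; 0 0 0 0; 0 0 0 0; 0 0 0 0; 0 0 0.5 0", fingers=85)

```text
time_s: 23.42
position: [0.5084, -0.0286, 0.0456]
eef_rot: [-2.22, -2.218, 0.004]
contact_force: [0.2, -0.8, -0.1]
opening: 0.994
gripper_force: 0.0
```

>>> drive_tool(deltas="0 0 1.0 0; 0 0 2.0 0; 0.4 0.7 2.65 0; 0.9 1.8 2.67 0; 1.4 2.9 2.67 0")

```text
time_s: 24.05
position: [0.5808, 0.1176, 0.1817]
eef_rot: [2.223, 2.219, 0.002]
contact_force: [1.0, -0.3, 0.5]
opening: 0.993
gripper_force: 0.0
```

>>> drive_tool(deltas="0.3 1.0 0 0; 0.5 1.5 0 0; 0.5 1.8 0 0; 0.5 1.8 0 0; 0.5 1.8 0 0")

```text
time_s: 24.68
position: [0.6048, 0.2051, 0.181]
eef_rot: [2.223, 2.219, -0.0]
contact_force: [1.0, -0.5, -0.4]
opening: 0.995
gripper_force: 0.0
```

```bash
python3 - <<'E'
from m import *
s=monitor.read_state(); print(s["position"],s["eef_rot"],s["gripper_force"],s["opening"])
p=eyes.get_image("wrist"); save(p,"w6.png")
P=near(p,"tape_roll",(.637,.243),.098,.04)
cc,rr=cv2.minEnclosingCircle(P); print(len(P),np.round(cc,4),round(rr,4),P.mean(0))
for r in eyes.mark_of(p,"tape_roll")[:1]: print(w(p,r["point"]))
E
```

```text
[0.60482753 0.20512491 0.18102458] [ 2.22321826e+00  2.21914091e+00 -8.87129583e-05] 0.0 0.9950923446262595
5425 [0.6358 0.245 ] 0.0298 [0.6357957  0.24490628]
[0.63570257 0.24353201 0.04820801]
```

View pics/w6.png

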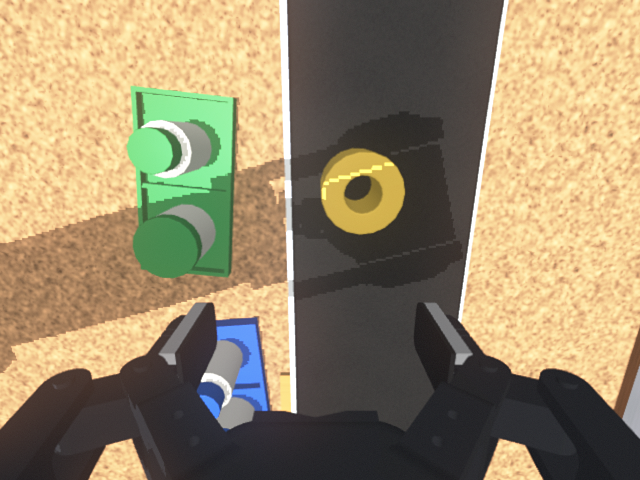

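>>> drive_tool(deltas="0.3 0.4 0 0; 0.63 0.77 0 0; 0.63 0.77 -0.7 0; 0.63 0.77 -1.5 0; 0.63 0.77 -2.2 0")

```text
time_s: 25.4
position: [0.6362, 0.2437, 0.0694]
eef_rot: [-2.223, -2.219, 0.001]
contact_force: [1.0, -0.3, -0.1]
opening: 0.992
gripper_force: 0.0
```

>>> drive_tool(deltas="0 0 -0.1 0; 0 0 -0.1 0; 0 0 -0.1 0; 0 0 -0.1 0; 0 0 -0.1 0", fingers=48, grip_force=30)

```text
time_s: 26.02
position: [0.6367, 0.2448, 0.0666]
eef_rot: [2.222, 2.22, 0.002]
contact_force: [-0.5, 0.2, 0.2]
opening: 0.657
gripper_force: 31.9
```

```bash
python3 - <<'E'
from m import *
p=eyes.get_image("top")
# yellow tray: stricter colour, drop cork
hsv=cv2.cvtColor(p["img"],cv2.COLOR_RGB2HSV)
m=((hsv[...,0]>=22)&(hsv[...,0]<=36)&(hsv[...,1]>170)&(hsv[...,2]>80)).astype(np.uint8)
n,l,st,c=cv2.connectedComponentsWithStats(m)
for i in range(1,n):
    if st[i,4]>500:
        v,u=np.nonzero(l==i); print(st[i],cv2.minAreaRect(pix2z(p,np.c_[u,v],.012)[:,:2].astype(np.float32)))
E
```

```text
[595  93  45  17 648] ((0.9044149518013, -0.9183909893035889), (0.15605001151561737, 0.05001961439847946), 89.43428802490234)
[  0  94  59  17 835] ((0.903354287147522, 0.9462065100669861), (0.20669977366924286, 0.05062698572874069), 89.70911407470703)
[ 389  207   61   39 1668] ((0.5031607151031494, -0.2676362097263336), (0.16529010236263275, 0.08572955429553986), 78.99479675292969)
```

>>> drive_tool(deltas="0 0 0.6 0; 0 0 1.6 0; -0.3 -1.0 1.8 0; -0.6 -2.15 1.8 0; -0.9 -3.3 1.8 0")

```text
time_s: 26.7
position: [0.5908, 0.0782, 0.1562]
eef_rot: [2.221, 2.221, 0.001]
contact_force: [1.8, -0.3, -0.2]
opening: 0.656
gripper_force: 32.1
```

>>> drive_tool(deltas="-0.3 -1.15 0 0; -0.6 -2.3 0 0; -0.9 -3.45 0 0; -1.2 -4.6 0 0; -1.5 -5.7 0 0")

```text
time_s: 27.32
position: [0.5157, -0.2071, 0.1562]
eef_rot: [2.222, 2.22, 0.0]
contact_force: [1.3, -0.2, -0.7]
opening: 0.657
gripper_force: 32.2
```

>>> drive_tool(deltas="-0.11 -0.44 -0.4 0; -0.11 -0.44 -1.2 0; -0.11 -0.44 -2.0 0; -0.11 -0.44 -2.5 0; -0.11 -0.44 -2.65 0")

```text
time_s: 27.95
position: [0.51, -0.2268, 0.0217]
eef_rot: [-2.22, -2.219, 0.001]
contact_force: [0.7, 0.8, 0.4]
opening: 0.654
gripper_force: 32.1
```

>>> drive_tool(deltas="0 0 -0.02 0; 0 0 -0.04 0; 0 0 -0.05 0; 0 0 -0.06 0; 0 0 -0.06 0")

```text
time_s: 28.58
position: [0.511, -0.2273, 0.0205]
eef_rot: [2.222, 2.22, 0.0]
contact_force: [0.2, -0.6, -0.1]
opening: 0.655
gripper_force: 32.2
```

>>> drive_tool(deltas="0 0 -0.01 0; 0 0 -0.02 0; 0 0 -0.03 0; 0 0 -0.03 0; 0 0 -0.03 0")

```text
time_s: 29.2
position: [0.5112, -0.2274, 0.0201]
eef_rot: [2.222, 2.22, 0.0]
contact_force: [-3.7, 3.0, 7.8]
opening: 0.657
gripper_force: 32.8
```

>>> drive_tool(deltas="0 0 0 0; 0 0 0 0; 0 0 0 0; 0 0 0 0; 0 0 0.5 0", fingers=85)

```text
time_s: 29.82
position: [0.5095, -0.2266, 0.0419]
eef_rot: [-2.219, -2.217, 0.002]
contact_force: [-0.1, 0.6, 0.4]
opening: 0.993
gripper_force: 0.0
```

>>> drive_tool(deltas="0 0 1.0 0; 0 0 2.0 0; 0 0 3.0 0; 0 -0.8 3.5 0; 0 -1.6 3.5 0")

```text
time_s: 30.45
position: [0.5119, -0.3085, 0.2223]
eef_rot: [2.217, 2.218, 0.002]
contact_force: [0.4, 0.9, 0.1]
opening: 0.994
gripper_force: 0.0
```

>>> drive_tool(deltas="-0.2 -0.5 0 0; -0.4 -1 0 0; -0.4 -1 0 0; -0.4 -1 0 0; -0.4 -1 0 0")

```text
time_s: 31.08
position: [0.4914, -0.3564, 0.2189]
eef_rot: [2.221, 2.222, 0.0]
contact_force: [0.6, 0.6, -0.1]
opening: 0.996
gripper_force: 0.0
```

```bash
python3 - <<'E'
from m import *
a=eyes.get_image("wrist")["img"]; b=eyes.get_image("scene")["img"]; 
o=np.hstack([cv2.resize(a[:300],(400,188)),cv2.resize(b[130:430,180:580],(400,300))[:300][:188*0+300][:188]]) if 0 else cv2.resize(b[120:420,180:580],(800,600))
cv2.imwrite("pics/s7.png",o[:,:,::-1]); cv2.imwrite("pics/w7.png",a[:,:,::-1])
E
```

```text
(no output)
```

View pics/s7.png

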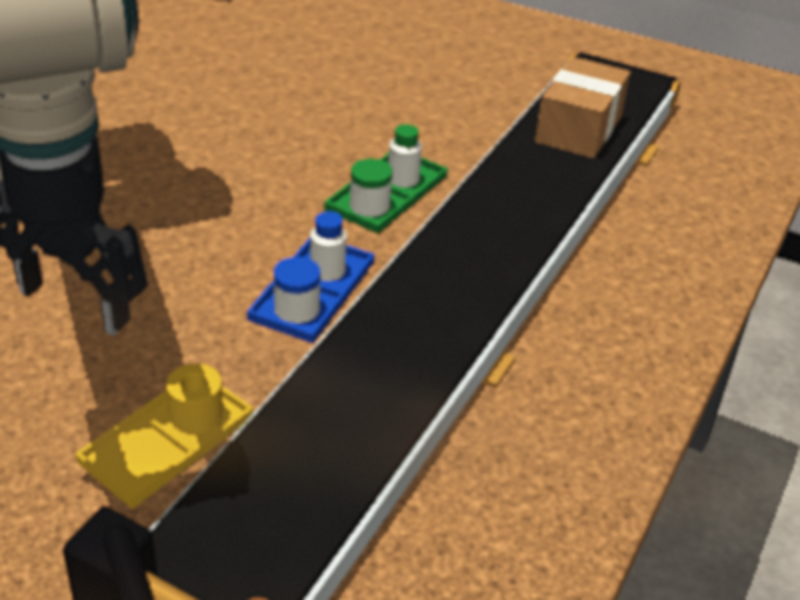

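View pics/w7.png

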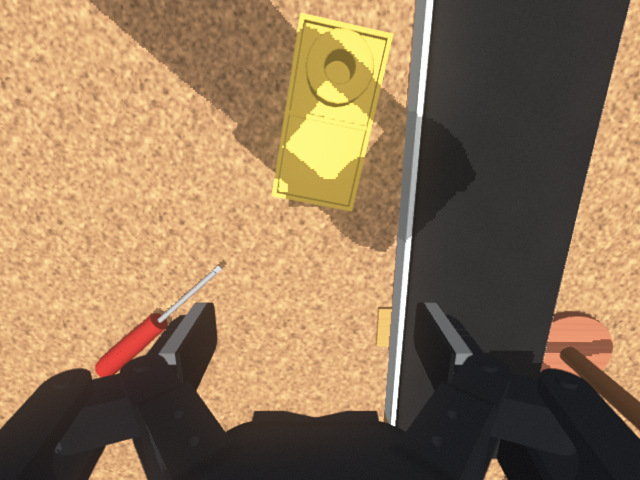

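The scene crop shows the green bottle and jar upright in the green tray (405,155 and 370,185) and the blue ones upright in the blue tray (328,245 and 297,290). The tape lies flat in the yellow tray: (195,395) in the scene crop, (340,65) in the wrist view. The carton and screwdriver are untouched.

```bash
python3 -c "
from station import workorder
print(workorder.sign_off())"
```

```text
the job is handed in; nothing more can be done
None
```

I placed all five samples in their trays: green bottle and jar in green, blue bottle and jar in blue, tape flat in yellow. I left the carton and screwdriver alone and handed the job in at about 31 s; sign-off returned no verdict.

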